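# Start the wing knob cleanly on its clamp stud

## Task

On the printer's imposing table one hold-down clamp still has its metal wing knob perched high on the stud, not yet in the thread; the clamp with the black star knob is finished, so leave that knob as it is. Turn the wing knob backwards (anticlockwise from above) until its long wing is over the round pin and the knob can click down into the thread, let it go right down, then turn it forwards (clockwise) in the thread until its long wing is over the square stub, and let go.

Things in the scene. Friction and masses are not known exactly. Their poses are not given: they have to be found in the camera images.
- wing_grip (a point): Grip point of the dark steel wing knob, on its axis: hub 36 mm across, 9 mm high; on it an upright wing 14 mm thick, 36 tall, 28 mm long on one side, 48 on the other (last 12 mm narrower). Wing top 13 mm above this point, hub top 23 mm below. x points along the long wing, z up. 64 mm above the table perched, 54 when down. The clamp is fixed: grey foot 120 x 100 x 12 mm, dark arm to its front.
- wing_turn (a joint): Turn of the wing knob (rad), growing clockwise from above. 0: long wing over the round pin (12 mm wide); 1.05: over the square stub (12 mm). Both stand on the foot, 54 mm from the axis, tops 26 mm above the table, below the wing's sweep. Starts at 0.55 to 0.75; stops at -0.5 and 1.35. Below 0.2 the knob can drop into the thread. Light friction (0.06 N m): it stays where left.
- wing_drop (a joint): Way of the wing knob down its stud (m): 0 perched, 0.010 right down. With the turn below 0.2 it falls by its weight (about 1.5 N) when free; held in fingers it goes down only as they are lowered. From 0.006 down it passes under the first thread when turned forwards and is then kept down; higher up it is blocked or rides on top again.
- star_turn (a joint): Turn (rad) of the other clamp's knob: black five-lobed star 62 mm across, 20 mm thick, top 49 mm above the table, on a similar fixed clamp without pin or stub. 0 at the start; it turns easily and must stay as it is.

How it is judged:
On the way:
1. the wing knob is turned back to the thread's start and goes down into it (value of joint wing_turn below 0.25 rad and value of joint wing_drop above 0.006 m), for 0.1 s.
At the end, for the whole second after the job is handed in: the wing knob is down in the thread (at least 6 mm below its perch) and turned forwards to within 0.25 rad of the square stub or beyond it (value of joint wing_turn above 0.8 rad and value of joint wing_drop above 0.006 m); the robot touches nothing.
It fails at once if the star knob is turned by more than 0.2 rad (value of joint star_turn above 0.2 rad or value of joint star_turn below -0.2 rad).
It also fails if it takes over 35 s, if anything falls off the work surface, if the arm or the gripper's body presses on something with over 40 N, if the wrist force passes 120 N, or if a joint passes its speed limit or range.

## Robot

A 6-joint arm with a two-finger parallel gripper is mounted at the origin on the work surface. World frame = base frame: x ahead of the robot, y to its left, z up, the work surface at z = 0. Lengths are in m, angles in rad, forces in N, time in s.
With the tool pointing down it reaches from about 0.325 to 0.775 m from the base axis. Payload 9.3 kg.
Tool frame: the origin (TCP) lies on the front face of the gripper's body, between the roots of the fingers; the fingertips stand 73 mm ahead of it and the grasp point (between the pads) lies 54 mm ahead of it; x points along the fingers, z is the direction in which the jaws open and shut, and the axes are right-handed (so a half turn about x gives the same grasp; the last joint's range is limited). The gripper opens to 85 mm and grips with 20 to 120 N. Pads are 22 mm wide; open, the fingers measure 114 mm over their backs; the gripper's body (76 mm by 85 mm) begins 54 mm behind the grasp point. The pads swing forward as they close: fully open they stand 13 mm farther back than shut.
Start: joints at [0.998, 0.259, 0.021, 1.334, 0, 1.418], TCP at [0.224, 0.502, 0.304] pointing down, gripper open.
Joint ranges: [-3.04, 3.04], [-0.91, 1.82], [-1.04, 1.36], [-1.92, 1.95], [-1.52, 1.45], [-3.14, 3.14]. Speed limits (rad/s): [2.22, 2.22, 2.79, 3.14, 3.14, 3.14].

## Interface

Orientations are given as a rotation vector (axis times angle).
In Python, from plant import * gives the robot as it stands.
- The arm moves only by the tool send_rows, never from a script. Its argument "commands" is a list that holds one entry, the list of rows, each a list of 7 numbers: the shift along the tool's x, y, z in units of 25 mm (1.0 is 25 mm), then the turn, a rotation vector about the tool's x, y, z in rad, then the closure, from -1 (fully open) to 1 (shut). A call has 1 to 8 rows; each row is the pose to reach, as a shift and turn from the pose measured when the call began, along the tool's axes at that moment; what a row does not reach only later rows make up. A row lasts 1/10 s, in which the tool goes at most 50 mm and 8.59 degrees, less where a joint would pass 70% of its speed; a pose out of reach is approached as far as the arm can. A call with a gripper value outside its range is refused whole. The fingers move at their own pace and stop on an object; the grip force is fixed at half the most. Time passes only in rows, so rows that repeat a pose let the fingers close. It gives the time, the measured TCP pose, the force and the opening at its end, in the units of the state.
- get_obs(): the state, without advancing time (a new reading comes with each control period).
- capture(name): name is "side" or "top"; returns (picture, depth): 384x512x3 uint8, red, green, blue; 384x512 float32, m along the optical axis (not along the pixel's ray), 0 where there is no reading.
- get_calibration(name): a dict with "K" (3x3 intrinsics, pixels), "k1" (the pictures are not rectified: a ray, as slopes to the right and down, at radius r is drawn at 1 + k1 r^2 times it, then the intrinsics apply), "world_from_camera" (4x4, takes a point from camera to world coordinates). Camera axes: x right, y up, looking along -z (the intrinsics and any distortion apply to the point x, -y, -z); pixel columns grow to the right and rows downward; lengths in m; the calibration is good to about 2 mm. A picture is of the moment at which its call begins. get_calibration takes no time and is no camera call.
- job_done(): hands the job in, once; it reports no verdict.
The state is a dict: "time_s": time; "q": joint angles; "qd": joint speeds; "joint_efforts": joint torques, N m; "ee_pos": TCP position; "tool_rot": TCP orientation; "contact_force": force on the tool from outside, world axes, zero at the start; "ft_torque": the same for the moment, N m; "opening": finger opening in m.
Only numpy, scipy, OpenCV 4.12 (cv2) and the standard library are available. Lean on these libraries where they do the work, as an engineer would, in place of code of your own. Each camera call takes 0.05 s, during which the arm holds its last target. There are 200 camera calls.

## Working session

There is one attempt and no reset: what is moved stays moved. The work goes in short steps, Python scripts to look and compute and a tool call to move; the robot and the scene stay as the last step left them, time stands still between calls to the robot, and variables do not carry over. Pictures are saved under pics/ and viewed, about 8 in all and at most 12, crops included, and the job is handed in when it is done.

Besides the shell and the picture viewer there is one more tool, called after ">>>" as name(argument=value, ...) on one line, values as JSON. send_rows: Moves the arm, as the interface text tells. Its arguments: {"type":"object","properties":{"commands":{"type":"array","items":{"type":"array","items":{"type":"array","items":{"type":"number"}}}}},"required":["commands"]}

```bash
mkdir -p pics
python3 - <<'E'
from plant import *
import cv2,numpy as np
for n in("side","top"):
    im,d=capture(n); cv2.imwrite(f"pics/{n}0.png",im[:,:,::-1]); np.savez(f"pics/{n}0.npz",im=im,d=d)
    c=get_calibration(n); print(n,c)
print(get_obs())
a=[cv2.imread(f"pics/{n}0.png") for n in("side","top")]
E
```

```text
side {'K': array([[410.03847599,   0.        , 256.57833128],
       [  0.        , 410.03847599, 197.6004377 ],
       [  0.        ,   0.        ,   1.        ]]), 'k1': 0.0017446772858167913, 'world_from_camera': array([[ 0.9905837 ,  0.04642265, -0.12879782,  0.44929599],
       [-0.13556709,  0.46396348, -0.87541959, -0.79438963],
       [ 0.01911819,  0.88463712,  0.46588804,  0.49844283],
       [ 0.        ,  0.        ,  0.        ,  1.        ]])}
top {'K': array([[367.20142366,   0.        , 256.74826948],
       [  0.        , 367.20142366, 191.78338444],
       [  0.        ,   0.        ,   1.        ]]), 'k1': -0.053418553262126287, 'world_from_camera': array([[-0.01110879,  0.99832378, -0.05679979,  0.5094875 ],
       [-0.99975865, -0.01216556, -0.01829338, -0.02063897],
       [-0.01895372,  0.05658286,  0.99821798,  0.84179064],
       [ 0.        ,  0.        ,  0.        ,  1.        ]])}
{'time_s': 0.1, 'q': array([ 9.98409663e-01,  2.59147242e-01,  2.07900783e-02,  1.33367284e+00,
       -3.55431083e-05,  1.41825550e+00]), 'qd': array([ 0.00060148, -0.00179849,  0.00296808, -0.00122929,  0.00195401,
       -0.00049358]), 'joint_efforts': array([ 3.84616331e-03, -5.56693017e+01,  3.45072055e+01,  1.16616624e-02,
       -1.68495094e-04, -2.16138949e-05]), 'ee_pos': array([0.22407734, 0.50209361, 0.30330167]), 'tool_rot': array([-0.89521093,  1.38019398,  0.89432516]), 'contact_force': array([-0.14672613, -0.54872141,  0.66335916]), 'ft_torque': array([ 0.04668651, -0.01960978,  0.00674882]), 'opening': 0.08527709425228193}
```

View pics/top0.png

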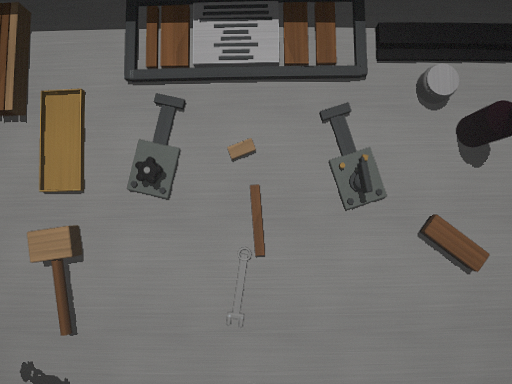

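View pics/side0.png

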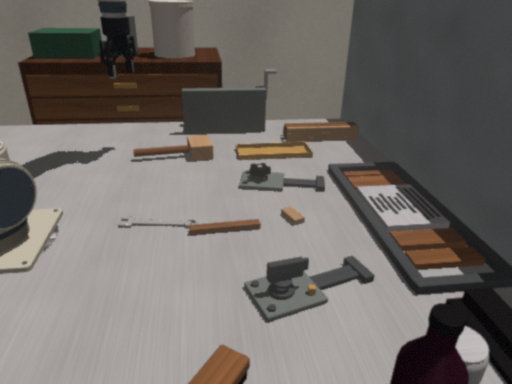

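The top view shows the wing clamp around px (358,180) and the star clamp around (150,170). The side view shows the wing clamp at about (285,287). Next I'll zoom in on it in both views.

```bash
cat > h.py <<'E'
import numpy as np, cv2
from plant import *
def ray(n,u,v):
    c=get_calibration(n);K=c["K"];T=c["world_from_camera"]
    p=cv2.undistortPoints(np.array([[[u,v]]],float),K,np.array([c["k1"],0,0,0,0.]))[0,0]
    return T[:3,3],T[:3,:3]@np.array([p[0],-p[1],-1])
def onz(n,u,v,z):
    o,d=ray(n,u,v); return (o+d*(z-o[2])/d[2]).round(4)
def pix(n,P):
    c=get_calibration(n);T=c["world_from_camera"];p=T[:3,:3].T@(np.array(P)-T[:3,3]);s=np.array([p[0],-p[1]])/-p[2]
    s=s*(1+c["k1"]*(s@s)); return (c["K"][:2,:2]@s+c["K"][:2,2]).round(1)
def crop(n,u,v,w,h,k,name,im=None):
    if im is None: im=capture(n)[0]
    c=im[v:v+h,u:u+w,::-1].astype(float); c=np.clip(c*1.8,0,255).astype(np.uint8)
    cv2.imwrite(f"pics/{name}.png",cv2.resize(c,None,fx=k,fy=k,interpolation=cv2.INTER_CUBIC)); return im
E
python3 - <<'E'
from h import *
a=np.load("pics/top0.npz")["im"];b=np.load("pics/side0.npz")["im"]
crop("top",320,140,80,75,8,"c1",a);crop("side",235,245,110,75,6,"c2",b)
x=cv2.imread("pics/c1.png");y=cv2.imread("pics/c2.png")
y=cv2.resize(y,None,fx=.0+640/660,fy=640/660)[:,:640]
x=cv2.resize(x,None,fx=.5,fy=.5) if 0 else x
cv2.imwrite("pics/c1.png",x);
E
```

```text
(no output)
```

View pics/c1.png

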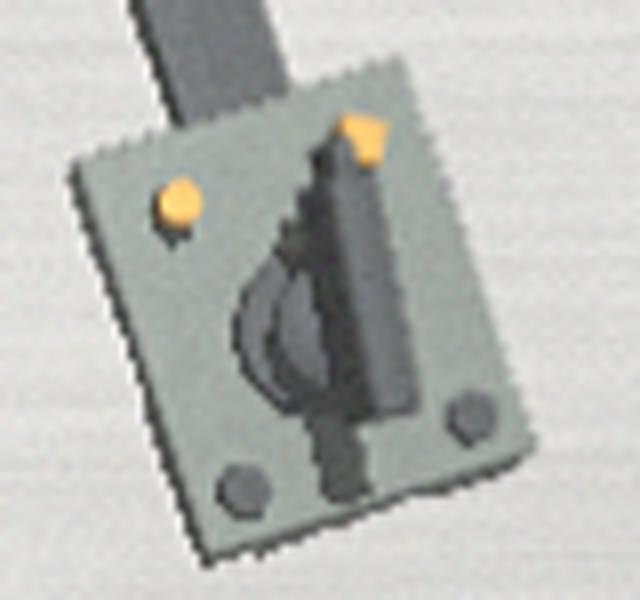

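View pics/c2.png

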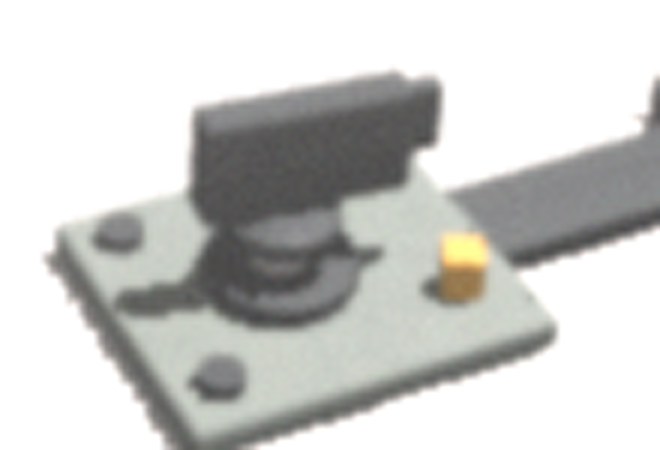

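Run:
```python
from h import *
f=lambda a,b,z:onz("top",320+(a+.5)/8-.5,140+(b+.5)/8-.5,z)
g=lambda a,b,z:onz("side",235+(a+.5)/6-.5,245+(b+.5)/6-.5,z)
pin=f(180,203,.026);sq=f(364,141,.026)
L=f(338,137,.077);S=f(392,413,.077)
print("pin",pin,"sq",sq,g(463,247,.026),np.hypot(*(pin-sq)[:2]))
u=(L-S)[:2];print("wing L",L,S,np.hypot(*u)); th=np.arctan2(u[1],u[0]);uu=u/np.hypot(*u)
print("axis from wing",S[:2]+uu*.028,L[:2]-uu*.048,"yaw",th)
m=(pin+sq)[:2]/2;d=(sq-pin)[:2];n=np.array([d[1],-d[0]])/np.hypot(*d)
for s in(1,-1):
  A=m+s*n*np.sqrt(.054**2-(d@d)/4);print("axis from pins",A,"yaw pin",np.arctan2(*(pin[:2]-A)[::-1]),"yaw sq",np.arctan2(*(sq[:2]-A)[::-1]))
# foot corners
for c in[(72,160),(402,62),(535,448),(208,562)]:print(f(*c,.012))
print("side wing top: S",g(203,118,.077),"L",g(436,82,.077))
from scipy.spatial.transform import Rotation as R
print(R.from_rotvec(get_obs()["tool_rot"]).as_matrix().round(3))
```

```text
pin [ 0.6136 -0.1968  0.026 ] sq [ 0.6305 -0.2488  0.026 ] [ 0.6315 -0.2468  0.026 ] 0.054677326196514
wing L [ 0.624  -0.2278  0.077 ] [ 0.5514 -0.2398  0.077 ] 0.0735850528300415
axis from wing [ 0.57902518 -0.23523386] [ 0.57664256 -0.23562768] yaw 0.16380819564380106
axis from pins [ 0.57776205 -0.23719358] yaw pin 0.8450876904751271 yaw sq -0.21662389230645318
axis from pins [ 0.66633795 -0.20840642] yaw pin 2.92496876128334 yaw sq -2.296504963114666
[ 0.628  -0.1694  0.012 ]
[ 0.6551 -0.2643  0.012 ]
[ 0.5446 -0.2988  0.012 ]
[ 0.5136 -0.2052  0.012 ]
side wing top: S [ 0.553  -0.2436  0.077 ] L [ 0.6225 -0.2342  0.077 ]
[[-0.001 -0.913  0.408]
 [-0.001  0.408  0.913]
 [-1.     0.    -0.001]]
```

Axis is near (0.5775, -0.236) and the wing yaw near 0.15, so turn is about 0.69. The pin is at yaw 0.84 and the stub at -0.21. I'll move above the knob now.

>>> send_rows(commands=[[[0,-24.95,-21.2,-0.57,0,0,-1],[0,-24.95,-21.2,-0.57,0,0,-1],[0,-24.95,-21.2,-0.57,0,0,-1],[0,-24.95,-21.2,-0.57,0,0,-1],[0,-24.95,-21.2,-0.57,0,0,-1],[0,-24.95,-21.2,-0.57,0,0,-1],[0,-24.95,-21.2,-0.57,0,0,-1],[0,-24.95,-21.2,-0.57,0,0,-1]]])

```text
time_s: 0.9
ee_pos: [0.3892, 0.1576, 0.304]
tool_rot: [-1.32, 1.135, 1.319]
contact_force: [1.0, 1.2, -0.4]
opening: 0.0855
```

```bash
cat >> h.py <<'E'
from scipy.spatial.transform import Rotation as R
def go(p,jaw):
    o=get_obs();M=R.from_rotvec(o["tool_rot"]).as_matrix()
    T=np.array([[0,np.sin(jaw)*-1,np.cos(jaw)],[0,np.cos(jaw),np.sin(jaw)],[-1,0,0]])
    print("t",o["time_s"],"pos",o["ee_pos"].round(4),"jaw",np.arctan2(M[1,2],M[0,2]).round(3),"F",o["contact_force"].round(1),"open",round(o["opening"],4))
    print("shift",(M.T@(np.array(p)-o["ee_pos"])/.025).round(2),"turn",R.from_matrix(M.T@T).as_rotvec().round(3))
E
python3 -c "
from h import *
go([.5775,-.236,.2],1.72)"
```

```text
t 0.9 pos [0.3892 0.1576 0.304 ] jaw 1.721 F [ 1.   1.2 -0.4] open 0.0855
shift [  4.17  -5.09 -16.69] turn [ 0.001 -0.001 -0.001]
```

>>> send_rows(commands=[[[0,-5.1,-16.7,0,0,0,-1],[0,-5.1,-16.7,0,0,0,-1],[0,-5.1,-16.7,0,0,0,-1],[0,-5.1,-16.7,0,0,0,-1],[1,-5.1,-16.7,0,0,0,-1],[2,-5.1,-16.7,0,0,0,-1],[3,-5.1,-16.7,0,0,0,-1],[4,-5.1,-16.7,0,0,0,-1]]])

```text
time_s: 1.7
ee_pos: [0.5562, -0.1913, 0.24]
tool_rot: [-1.321, 1.135, 1.317]
contact_force: [0.1, -0.3, 0.6]
opening: 0.0856
```

>>> send_rows(commands=[[[0,0,0,0,0,0,-1],[0,0,0,0,0,0,-1]]])

```text
time_s: 1.9
ee_pos: [0.5559, -0.1922, 0.2384]
tool_rot: [-1.317, 1.137, 1.318]
contact_force: [0.4, 0.5, -0.0]
opening: 0.0857
```

```bash
python3 -c "
from h import *
go([.5775,-.236,.18],1.72)"
```

```text
t 1.9 pos [ 0.5559 -0.1922  0.2384] jaw 1.719 F [ 0.4  0.5 -0. ] open 0.0857
shift [ 2.34 -0.6  -1.86] turn [-0.001 -0.    -0.001]
```

>>> send_rows(commands=[[[0,-0.6,-1.86,0,0,0,-1],[1,-0.6,-1.86,0,0,0,-1],[2.34,-0.6,-1.86,0,0,0,-1],[2.34,-0.6,-1.86,0,0,0,-1],[2.34,-0.6,-1.86,0,0,0,-1]]])

```text
time_s: 2.4
ee_pos: [0.5775, -0.2349, 0.1813]
tool_rot: [-1.318, 1.136, 1.319]
contact_force: [0.3, 0.0, 1.0]
opening: 0.0855
```

```bash
python3 -c "
from h import *
go([.5775,-.236,.119],1.72)
crop('side',215,160,150,170,3,'c3');im=capture('side')[0];crop('side',215,190,140,130,4,'c3',im)"
```

```text
t 2.4 pos [ 0.5775 -0.2349  0.1813] jaw 1.72 F [0.3 0.  1. ] open 0.0855
shift [ 2.49  0.   -0.04] turn [-0.    -0.    -0.001]
```

View pics/c3.png

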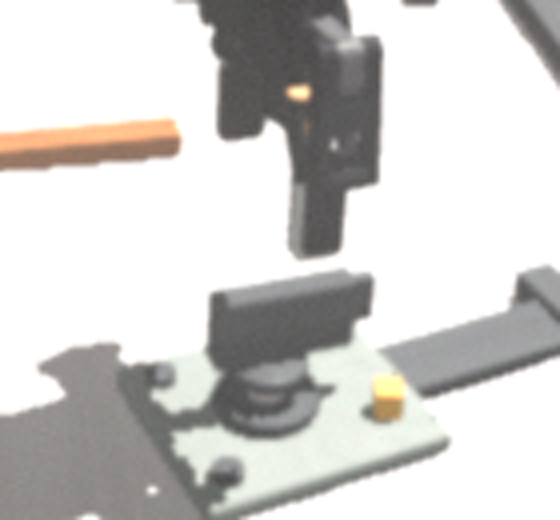

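The fingers straddle the wing, with the near finger at about (315,220) in the crop and the wing at (290,310). I'll descend and close.

>>> send_rows(commands=[[[1,0,-0.04,0,0,0,-1],[2,0,-0.04,0,0,0,-0.5],[2.5,0,-0.04,0,0,0,0],[2.5,0,-0.04,0,0,0,0.2],[2.5,0,-0.04,0,0,0,0.2],[2.5,0,-0.04,0,0,0,0.2]]])

```text
time_s: 3.1
ee_pos: [0.579, -0.2369, 0.1215]
tool_rot: [-1.322, 1.135, 1.314]
contact_force: [0.4, -0.0, 0.7]
opening: 0.0339
```

>>> send_rows(commands=[[[0,0,0,0,0,0,0.5],[0,0,0,0,0,0,1],[0,0,0,0,0,0,1],[0,0,0,0,0,0,1],[0,0,0,0,0,0,1]]])

```text
time_s: 3.6
ee_pos: [0.5794, -0.2372, 0.1222]
tool_rot: [-1.323, 1.135, 1.313]
contact_force: [0.5, -1.4, 6.0]
opening: 0.0128
```

```bash
python3 -c "
from h import *
go([.5775,-.236,.119],1.72+.74)
print(get_obs()['ft_torque'])"
```

```text
t 3.6 pos [ 0.5794 -0.2372  0.1222] jaw 1.72 F [ 0.5 -1.4  6. ] open 0.0128
shift [0.13 0.07 0.06] turn [-0.74  -0.006  0.002]
[-0.12559994 -0.03996757  0.04012031]
```

>>> send_rows(commands=[[[0,0.04,0,-0.1,0,0,1],[0,0.04,0,-0.2,0,0,1],[0,0.04,0,-0.3,0,0,1],[0,0.04,0,-0.4,0,0,1],[0,0.04,0,-0.5,0,0,1],[0,0.04,0,-0.6,0,0,1],[0,0.04,0,-0.7,0,0,1],[0,0.04,0,-0.78,0,0,1]]])

```text
time_s: 4.4
ee_pos: [0.5789, -0.2368, 0.122]
tool_rot: [-1.862, 0.613, 1.85]
contact_force: [3.4, 2.3, -2.4]
opening: 0.0131
```

>>> send_rows(commands=[[[0,0,0,-0.02,0,0,1],[0,0,0,-0.02,0,0,1]]])

```text
time_s: 4.6
ee_pos: [0.579, -0.2368, 0.1217]
tool_rot: [-1.874, 0.597, 1.862]
contact_force: [1.8, -0.5, -1.3]
opening: 0.013
```

```bash
python3 -c "
from h import *
go([.5775,-.236,.109],1.72+.8)
print(get_obs()['ft_torque'])
crop('side',215,190,140,130,4,'c4')"
```

```text
t 4.6 pos [ 0.579  -0.2368  0.1217] jaw 2.523 F [ 1.8 -0.5 -1.3] open 0.013
shift [0.51 0.01 0.07] turn [ 0.003 -0.006  0.001]
[ 0.05077254 -0.35021654  0.03846277]
```

View pics/c4.png

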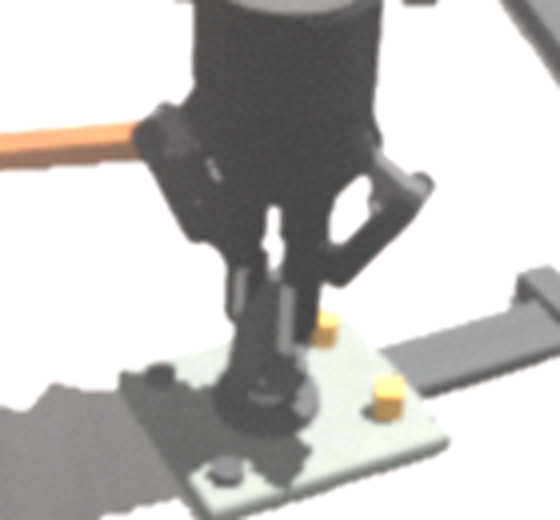

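The wing turned with the fingers and its long side now points at the round pin (~(325,325)). Next I'll open the fingers partway so the knob drops, then look.

>>> send_rows(commands=[[[0,0,0,0,0,0,0.3],[0,0,0,0,0,0,0.2],[0,0,0,0,0,0,0.2],[0,0,0,0,0,0,0.2],[0,0,0,0,0,0,0.2]]])

```text
time_s: 5.15
ee_pos: [0.5789, -0.2368, 0.1218]
tool_rot: [-1.873, 0.598, 1.861]
contact_force: [-0.7, 0.9, 1.2]
opening: 0.034
```

```bash
python3 -c "
from h import *
go([.5775,-.236,.111],1.72+.8)
crop('side',215,190,140,130,4,'c5')"
```

```text
t 5.15 pos [ 0.5789 -0.2368  0.1218] jaw 2.522 F [-0.7  0.9  1.2] open 0.034
shift [0.43 0.01 0.07] turn [ 0.002 -0.006  0.001]
```

View pics/c5.png

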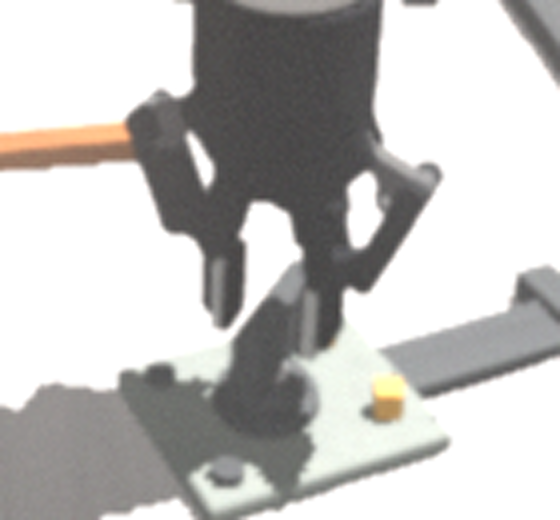

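```bash
python3 -c "
from h import *
A=np.array([.578,-.236])
for z in(.077,.067):
  for yaw in (.84,.95):
    e=np.array([np.cos(yaw),np.sin(yaw)]);n=np.array([-e[1],e[0]])
    print(z,yaw,[((pix('side',[*(A+e*l+n*w),z-dz])+.5-[215,190])*4).round().tolist() for l,w,dz in((.048,-.004,0),(-.028,.007,0),(-.028,-.007,0),(-.028,-.007,.036),(-.028,.007,.036))])
"
```

```text
0.077 0.84 [[333.0, 235.0], [222.0, 311.0], [250.0, 324.0], [247.0, 392.0], [219.0, 379.0]]
0.077 0.95 [[323.0, 231.0], [227.0, 315.0], [258.0, 325.0], [254.0, 393.0], [224.0, 383.0]]
0.067 0.84 [[332.0, 253.0], [221.0, 330.0], [249.0, 343.0], [246.0, 410.0], [218.0, 398.0]]
0.067 0.95 [[322.0, 249.0], [226.0, 334.0], [257.0, 344.0], [253.0, 412.0], [223.0, 401.0]]
```

```bash
python3 -c "
from h import *
im=capture('side')[0]; im=np.clip(im.astype(float)*1.6,0,255).astype(np.uint8)
crop('side',260,240,50,60,10,'c6',im)
A=np.array([.578,-.236])
for z in(.077,.067):
  for yaw in (.84,1.1):
    e=np.array([np.cos(yaw),np.sin(yaw)]);n=np.array([-e[1],e[0]])
    print(z,yaw,[((pix('side',[*(A+e*l+n*w),z-dz])+.5-[260,240])*10).round().tolist() for l,w,dz in((.048,-.004,0),(-.028,.007,0),(-.028,-.007,0),(-.028,-.007,.036),(-.028,.007,.036))])
"
```

```text
0.077 0.84 [[383.0, 87.0], [104.0, 278.0], [176.0, 309.0], [167.0, 479.0], [97.0, 448.0]]
0.077 1.1 [[321.0, 66.0], [139.0, 297.0], [220.0, 315.0], [210.0, 486.0], [131.0, 467.0]]
0.067 0.84 [[380.0, 133.0], [102.0, 326.0], [173.0, 357.0], [164.0, 525.0], [95.0, 494.0]]
0.067 1.1 [[318.0, 111.0], [137.0, 345.0], [217.0, 364.0], [207.0, 532.0], [129.0, 513.0]]
```

View pics/c6.png

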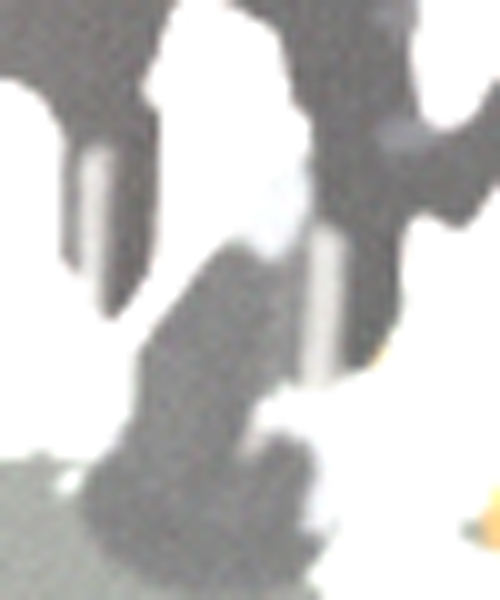

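The short end's top-left corner is near (140,340) in the crop, which matches the "down" prediction (wing top at z = 0.067). So the knob has dropped. I'll lower 12 mm and regrip.

>>> send_rows(commands=[[[0.25,0.01,0.05,0,0,0,0.2],[0.48,0.01,0.05,0,0,0,0.2],[0.48,0.01,0.05,0,0,0,0.2],[0.48,0.01,0.05,0,0,0,0.5],[0.48,0.01,0.05,0,0,0,1],[0.48,0.01,0.05,0,0,0,1],[0.48,0.01,0.05,0,0,0,1],[0.48,0.01,0.05,0,0,0,1]]])

```text
time_s: 6.05
ee_pos: [0.5785, -0.2368, 0.1101]
tool_rot: [-1.875, 0.599, 1.86]
contact_force: [5.2, -4.2, -1.2]
opening: 0.0132
```

```bash
python3 -c "
from h import *
go([.578,-.236,.11],1.30)
print(get_obs()['ft_torque'])"
```

```text
t 6.05 pos [ 0.5785 -0.2368  0.1101] jaw 2.522 F [ 5.2 -4.2 -1.2] open 0.0132
shift [ 0.   -0.02  0.04] turn [ 1.222 -0.006  0.006]
[-0.54897862 -0.75081711  0.10714677]
```

>>> send_rows(commands=[[[0.02,0,0,0.12,0,0,1],[0.02,0,0,0.24,0,0,1],[0.02,0,0,0.36,0,0,1],[0.02,0,0,0.48,0,0,1],[0.02,0,0,0.6,0,0,1],[0.02,0,0,0.72,0,0,1],[0.02,0,0,0.84,0,0,1],[0.02,0,0,0.96,0,0,1]]])

```text
time_s: 6.85
ee_pos: [0.5788, -0.2371, 0.11]
tool_rot: [-1.206, 1.213, 1.191]
contact_force: [2.6, -2.6, 0.2]
opening: 0.0128
```

>>> send_rows(commands=[[[0,0,0,0.12,0,0,1],[0,0,0,0.24,0,0,1],[0,0,0,0.28,0,0,1],[0,0,0,0.28,0,0,1]]])

```text
time_s: 7.25
ee_pos: [0.5789, -0.2373, 0.1101]
tool_rot: [-0.996, 1.33, 0.982]
contact_force: [1.1, -1.2, -1.7]
opening: 0.0132
```

```bash
python3 -c "
from h import *
go([.578,-.236,.11],1.30)
print(get_obs()['ft_torque'])"
```

```text
t 7.25 pos [ 0.5789 -0.2373  0.1101] jaw 1.277 F [ 1.1 -1.2 -1.7] open 0.0132
shift [0.   0.05 0.04] turn [-0.023 -0.002  0.009]
[-0.2752474  -0.24769589 -0.05429217]
```

>>> send_rows(commands=[[[0,0,0,0,0,0,0.5],[0,0,0,0,0,0,0.2],[0,0,0,0,0,0,0.2],[0,0,0,0,0,0,0.2],[-1,0,0,0,0,0,0.2],[-2.5,0,0,0,0,0,0.2],[-4.5,0,0,0,0,0,0.2],[-6,0,0,0,0,0,0.2]]])

```text
time_s: 8.05
ee_pos: [0.5776, -0.2365, 0.263]
tool_rot: [-0.997, 1.329, 0.981]
contact_force: [1.0, 0.0, 0.5]
opening: 0.0343
```

```bash
python3 -c "
from h import *
go([.578,-.05,.3],1.30)
im=capture('side')[0];crop('side',225,230,120,95,6,'c7',im)
A=np.array([.578,-.236])
for z in(.077,.067):
  for yaw in (-.1,-.29):
    e=np.array([np.cos(yaw),np.sin(yaw)]);n=np.array([-e[1],e[0]])
    print(z,yaw,[((pix('side',[*(A+e*l+n*w),z-dz])+.5-[225,230])*6).round().tolist() for l,w,dz in((.048,-.004,0),(-.028,.007,0),(-.028,-.007,0),(-.028,-.007,.036))])
"
```

```text
t 8.05 pos [ 0.5776 -0.2365  0.263 ] jaw 1.277 F [1.  0.  0.5] open 0.0343
shift [-1.52  2.13  7.14] turn [-0.023 -0.002  0.011]
0.077 -0.1 [[515.0, 194.0], [247.0, 172.0], [249.0, 202.0], [245.0, 303.0]]
0.077 -0.29 [[514.0, 213.0], [252.0, 162.0], [245.0, 190.0], [242.0, 291.0]]
0.067 -0.1 [[512.0, 222.0], [245.0, 200.0], [248.0, 230.0], [244.0, 330.0]]
0.067 -0.29 [[512.0, 242.0], [251.0, 190.0], [244.0, 219.0], [241.0, 318.0]]
```

View pics/c7.png

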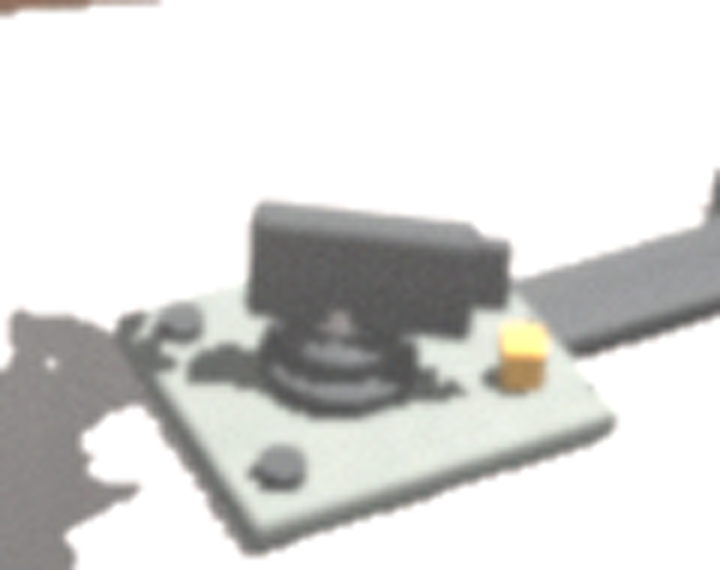

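The long end's top corner is at about (508,243) and the near short corner at about (252,222). Both match the prediction for a knob that is down at yaw -0.29, which is a turn of about 1.1. The gripper is well clear, so I'm handing in.

```bash
python3 -c "
from plant import *
import numpy as np
im,_=capture('top');a=np.load('pics/top0.npz')['im'].astype(int)
print('star diff',np.abs(im.astype(int)-a)[150:192,130:172].mean())
print(get_obs()['contact_force']);job_done()"
```

```text
star diff 7.434051398337113
[ 0.40795279 -1.12769204  0.21491963]
the job is handed in; nothing more can be done
```

I turned the wing knob back to the round pin and opened the fingers so it dropped down its stud. I then gripped it again 12 mm lower, turned it forwards in the thread to the square stub, let go and lifted clear. I handed the job in at about 8 s of the 35 s allowed.

- **Wing knob:** the last side picture matches the knob right down (wing top about 67 mm above the table, against 77 mm perched). Its turn is about 1.1 rad, and at least 0.8 was needed. The earlier drop by the pin also matched, at about -0.1 to -0.2 rad. Both are picture estimates, because the joint values can't be read directly.
- **Robot clear:** the TCP was at z = 0.263 m, well above the knob. The force reading was about 1 N, close to the readings in free air.
- **Star knob:** the gripper never went near it. My only picture check was inconclusive: its area in the top view differs from the start by 7.4 grey levels on average. That could be the arm's shadow or picture noise, but I didn't check which, and I didn't measure the star's angle.

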